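Probe the marked module with a two-pin test card

ROBOT

A 7-joint arm with a two-finger parallel gripper is mounted at the origin on a cart in front of the work surface, level with it; the furniture and walls round the work are solid. World frame = base frame: x ahead of the robot, y to its left, z up, the work surface at z = 0. Lengths are in mm, angles in rad, forces in N, time in s.
With the tool pointing down it reaches from about 400 to 875 mm from the base axis. Payload 4.4 kg.
Tool frame: the origin (TCP) lies where the fingers leave the gripper's body, on its centre line; the fingertips stand 73 mm ahead of it and the grasp point (between the pads) lies 54 mm ahead of it; z points along the fingers, y is the line along which they close (so a half turn about z gives the same grasp; the last joint's range is limited). The gripper opens to 85 mm and grips with 20 to 120 N. Pads are 22 mm wide; open, the fingers measure 114 mm over their backs; the gripper's body (76 mm by 85 mm) begins 54 mm behind the grasp point. The pads swing forward as they close: fully open they stand 13 mm farther back than shut.
Start: joints at [1.181, 0.628, 0.038, 1.517, -0.027, 0.996, -0.02], TCP at [206.836, -616.227, 303.913] pointing down, gripper open.
Joint ranges: [-3.06, 3.06], [-0.37, 2.12], [-1.25, 1.32], [0.18, 2.47], [-1.1, 4.24], [0.23, 1.98], [-2.94, 2.94]. Speed limits (rad/s): [2.57, 2.57, 3.14, 3.14, 3.14, 3.14, 3.14].

INTERFACE

Orientations are given as [roll, pitch, yaw] about the fixed x, y, z axes, in that order (R = Rz(yaw) Ry(pitch) Rx(roll)).
In Python, from cell import ctrl gives the robot as it stands.
- The arm moves only by the tool send_rows, never from a script. Its argument "rows" is a list that holds one entry, the list of rows, each a list of 6 numbers: the shift along the tool's x, y, z in cm, then the turn, a rotation vector about the tool's x, y, z in rad. In form: [[[tx, ty, tz, wx, wy, wz], ...]]. A call has 1 to 10 rows; each row is the pose to reach, as a shift and turn from the pose commanded when the call began, along the tool's axes at that moment; what a row does not reach only later rows make up. A row lasts 1/10 s, in which the tool goes at most 50 mm and 8.59 degrees, less where a joint would pass 70% of its speed; a pose out of reach is approached as far as the arm can. A call with a gripper value outside its range is refused whole. "grip" is the closure in counts, from 0 (fully open) to 255 (shut), set as the call begins (left out, the last holds). The fingers move at their own pace and stop on an object; the grip force is fixed at half the most. Time passes only in rows, so rows that repeat a pose let the fingers close. It gives the time, the measured TCP pose, the force, the opening and the grip force at its end, in the units of the state.
- ctrl.read_state(): the state, without advancing time (a new reading comes with each control period).
- ctrl.get_image(name): name is "scene" or "top" or "wrist"; returns a dict with "pixels" (420x560x3 uint8, red, green, blue), "fx", "fy", "cx", "cy" (pixels), "extrinsics" (4x4, takes a point from camera to world coordinates); the wrist camera has in their place "mount" (4x4, takes a point from camera to tool coordinates, whose origin is the TCP and whose axes are the flange's). Camera axes: x right, y up, looking along -z (the intrinsics and any distortion apply to the point x, -y, -z); pixel columns grow to the right and rows downward; lengths in mm; the calibration is good to about 2 mm. A picture is of the moment at which its call begins: read the wrist's pose just before it. There is no depth.
- ctrl.finish_job(): hands the job in; it is judged then, once.
The state is a dict: "clock": time; "qpos": joint angles; "qd": joint speeds; "tau": joint torques, N m; "eef_pos": TCP position; "tool_rot": TCP orientation; "force": force on the tool from outside, world axes, zero at the start; "torque": the same for the moment, N m; "width": finger opening in mm; "gripper_force": force on a finger pad.
Only numpy, scipy, OpenCV 4.12 (cv2) and the standard library are available. Lean on these libraries where they do the work, as an engineer would, in place of code of your own. Each camera call takes 0.05 s, during which the arm holds its last target. There are 200 camera calls.

TASK

Slide the green test card with the blue grip straight up out of its slot in the rack. Holding it upright, set its two gold spring pins on the two gold pads of the module with red rings, one pin on each pad, and press lightly so that both springs are pushed in about half-way but not bottomed. Finish while still holding it there, steady, with the gripper; do not touch the other two modules with the card, and leave the cover plate with the yellow grip in its slot and the other things where they are.

Things in the scene. Friction and masses are not known exactly. Their poses are not given: they have to be found in the camera images.
- card_grip (a point): Centre of the blue grip bar on the top edge of the loose green test card (90 g): bar 12 mm thick (x), 46 long (y), 26 high (z). Below it a board 4 mm thick, 70 wide (y), lower edge 73 mm below this point. x: through the thickness (pinch along x); y: along bar and both pins; z up. Stands in one of the rack's slots, may lean 3 deg. Both faces alike: either way round is right.
- card_pins (a point): Point midway between the tips of the two gold spring pins under the test card when the springs are out, 89 mm below point card_grip; same axes. The pins stand 18 mm to either side of it along y and stick out 16 mm below the card's lower edge.
- pin_a (a joint): How far the spring pin at +y of the card is pushed in: 0 m out, 0.012 m bottomed. The spring needs 1.0 N to start and 0.2 N more per mm (2.2 N at half-way, 3.4 N at the end).
- pin_b (a joint): The same for the spring pin at -y of the card.
- rack: Fixed black rack on a grey foot 130 x 100 mm (x, y); origin at the centre of its underside on the bench. Two slots, at x = -35 and +35 mm, 6 mm wide, hold the cards' side edges in grooves open at the top. Cards' lower edges stand 30 mm, groove tops 70 mm above the bench: lift 40 mm to free a card, 60 mm for its pins to clear. Which slot holds the test card varies.
- cover_grip (a point): Centre of the yellow grip bar of the loose bare aluminium cover plate, same outline as the test card but without pins, in the other slot of the rack. It stays there.
- jig: Fixed dark steel base plate of the test jig, 170 x 92 x 12 mm, origin at the centre of its underside on the bench. Three blue modules lie on it in a row along its x, 50 mm apart.
- module_red: The module to be probed: fixed blue circuit board 40 x 66 mm (x, y) with two round gold pads 14 mm across, each with a red ring 23 mm across, at y = -18 and +18 mm. Origin at the centre of its underside, 12 mm above the bench. It may be any one of the three in the row.
- module_red_mid (a point): Point midway between the two gold pads of the red-ringed module, at the height of the pads' upper faces (18.5 mm above the bench); y runs from one pad to the other.
- module_b: An unmarked module, same but without red rings; not to be touched by the card. Origin at the centre of its underside.
- module_c: The other unmarked module; not to be touched by the card.
- magnifier_lamp: Fixed magnifier lamp of the room, not needed. Its straight arm (two thin bars) runs level across the bench 0.60 m above it, from x, y = 0.98, 0.32 m to 0.36, -0.28 m in the base frame; its round head hangs 0.47 to 0.53 m above, round x, y = 0.22, -0.40 m. Rack and jig lie on the left (+y) side of the arm, so lift the gripper above it to cross over, or start there.
- capacitor: Loose black capacitor, 18 mm across, 32 mm high, standing on the bench; origin at the centre of its underside. Leave it alone.
- heatsink: Loose finned heatsink 25 x 40 x 20 mm on the bench; origin at the centre of its underside. Leave it alone.
- screw_tray: Loose round steel dish with screws, 70 mm across, 18 mm high; origin at the centre of its underside. Leave it alone.

How it is judged:
By the outcome, as a careful person would: the job done as asked, in the order asked, and still so for the second after the job is handed in, while the arm keeps its last pose, push and grip.
It also fails if it takes over 40 s, if anything falls off the work surface, if the arm or the gripper's body presses on something with over 40 N, if the wrist force passes 120 N, or if a joint passes its speed limit or range.

## Working session

There is one attempt and no reset: what is moved stays moved. The work goes in short steps, Python scripts to look and compute and a tool call to move; the robot and the scene stay as the last step left them, time stands still between calls to the robot, and variables do not carry over. Pictures are saved under pics/ and viewed, at most 10 in all, crops included, and the job is handed in when it is done.

Besides the shell and the picture viewer there is one more tool, called after "Emit:" by a JSON object that holds its "name" and its "arguments". send_rows: Moves the arm, as the interface text tells. Its arguments: {"type":"object","properties":{"rows":{"type":"array","items":{"type":"array","items":{"type":"array","items":{"type":"number"}}}},"grip":{"type":"number"}},"required":["rows"]}

```bash
ls; mkdir -p pics; python3 - <<'E'
from cell import ctrl
import cv2,pickle
s=ctrl.read_state();print(s)
d={}
for n in("scene","top"):
    i=ctrl.get_image(n);d[n]=i
    cv2.imwrite(f"pics/{n}0.png",i["pixels"][:,:,::-1]);print(n,i["fx"],i["cx"],i["cy"],i["extrinsics"],[k for k in i])
pickle.dump(d,open("d0.pkl","wb"))
E
```

```text
pics
{'clock': 0.0, 'qpos': array([ 1.18119492,  0.62935375,  0.03843603,  1.5183908 , -0.0270126 ,
        0.99627467, -0.01995155]), 'qd': array([ 0.00137378, -0.00024027,  0.00035196,  0.00172696,  0.00193785,
       -0.00046522, -0.00060445]), 'tau': array([ 2.45808942e-04, -5.63402724e+01,  1.22641079e+00, -1.93452036e+01,
        1.09407585e-02,  1.03793002e-02, -1.85591779e-05]), 'eef_pos': array([ 206.69022659, -615.74308193,  302.97660422]), 'tool_rot': array([-3.13968385e+00,  1.18353614e-05,  3.23847290e-01]), 'force': array([ 0.18921336, -0.62610939, -0.19638563]), 'torque': array([-0.0226429 ,  0.00599823, -0.01097699]), 'gripper_force': 0.0, 'width': 85.31636915508835}
scene 432.6839068088802 278.8308546425808 212.110640847975 [[-9.02640405e-01  2.12284147e-01 -3.74400508e-01  2.42948126e+02]
 [-4.30377193e-01 -4.53217359e-01  7.80621225e-01  7.90435460e+02]
 [-3.97129914e-03  8.65753698e-01  5.00454556e-01  5.19034310e+02]
 [ 0.00000000e+00  0.00000000e+00  0.00000000e+00  1.00000000e+00]] ['pixels', 'fx', 'fy', 'cx', 'cy', 'extrinsics']
top 483.01296096669006 283.50177354064937 209.6707230372456 [[-1.28515850e-01  9.69950081e-01 -2.06592633e-01  3.21377701e+02]
 [-9.91704320e-01 -1.25172088e-01  2.92316657e-02  1.47843046e+02]
 [ 2.49362541e-03  2.08635539e-01  9.77990283e-01  1.12490963e+03]
 [ 0.00000000e+00  0.00000000e+00  0.00000000e+00  1.00000000e+00]] ['pixels', 'fx', 'fy', 'cx', 'cy', 'extrinsics']
```

View pics/scene0.png

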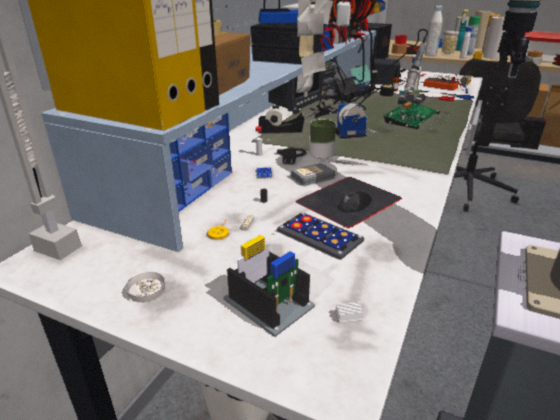

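View pics/top0.png

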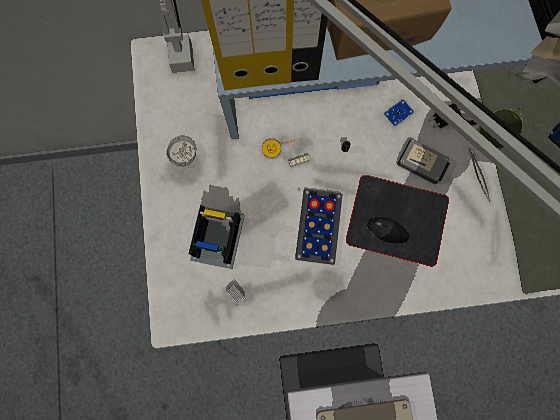

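The scene view shows the blue grip at about (285,264) and the yellow one at (253,248). In the top view the blue grip is at (208,246), the yellow one at (214,213), and the red-ringed module is the top one of the jig at (322,205).

```bash
cat > h.py <<'E'
import numpy as np,cv2
def ray(im,uv,T=None):
    T=im["extrinsics"] if T is None else T
    d=np.array([(uv[0]-im["cx"])/im["fx"],-(uv[1]-im["cy"])/im["fy"],-1.])
    return T[:3,3],T[:3,:3]@(d/np.linalg.norm(d))
def onz(im,uv,z,T=None):
    o,d=ray(im,uv,T); return o+d*(z-o[2])/d[2]
def tri(a,b):
    (o1,d1),(o2,d2)=a,b
    t=np.linalg.lstsq(np.c_[d1,-d2],o2-o1,rcond=None)[0]
    p,q=o1+d1*t[0],o2+d2*t[1]; return (p+q)/2,np.linalg.norm(p-q)
def blobs(im,box,lo,hi,amin=8):
    x0,y0,x1,y1=box; h=cv2.cvtColor(im["pixels"],cv2.COLOR_RGB2HSV)
    m=np.zeros(h.shape[:2],np.uint8); m[y0:y1,x0:x1]=cv2.inRange(h,np.array(lo),np.array(hi))[y0:y1,x0:x1]
    cs,_=cv2.findContours(m,cv2.RETR_EXTERNAL,cv2.CHAIN_APPROX_NONE)
    return sorted([c for c in cs if cv2.contourArea(c)>=amin],key=cv2.contourArea)[::-1]
def cen(c):
    (x,y),_,_=cv2.minAreaRect(c); return np.array([x,y])
E
python3 - <<'E'
import pickle;from h import *
np.set_printoptions(precision=1,suppress=True)
d=pickle.load(open("d0.pkl","rb"));t,s=d["top"],d["scene"]
B=((105,120,60),(125,255,255));Y=((20,120,80),(35,255,255))
for n,c in(("blue",B),("yel",Y)):
    a=blobs(t,(180,195,250,275),*c);b=blobs(s,(220,225,320,300),*c)
    for k in a[:2]:print(n,"top",cv2.minAreaRect(k),cv2.contourArea(k),onz(t,cen(k),116))
    for k in b[:2]:print(n,"scene",cv2.minAreaRect(k),cv2.contourArea(k))
    if a and b:print(tri(ray(t,cen(a[0])),ray(s,cen(b[0]))))
    p=cv2.boxPoints(cv2.minAreaRect(a[0]));p=np.array([onz(t,q,116) for q in p]);print(p)
for k in blobs(t,(295,185,345,265),(0,130,100),(8,255,255))+blobs(t,(295,185,345,265),(172,130,100),(180,255,255)):print("red",cen(k),cv2.contourArea(k),onz(t,cen(k),18.5))
E
```

```text
blue top ((206.8868865966797, 245.35574340820312), (22.274076461791992, 6.355841159820557), 13.240518569946289) 102.0 [479.1 287.2 116. ]
blue scene ((282.3938903808594, 263.57293701171875), (16.53234100341797, 29.974525451660156), 55.491477966308594) 382.0
blue scene ((312.5, 232.0), (14.0, 13.0), 90.0) 107.0
(array([479.5, 288.4, 104.1]), np.float64(2.990415077189121))
[[481.  311.5 116. ]
 [493.7 307.2 116. ]
 [477.1 263.  116. ]
 [464.5 267.4 116. ]]
yel top ((214.18040466308594, 213.6432647705078), (21.425086975097656, 6.4378275871276855), 11.888657569885254) 95.0 [544.8 265.3 116. ]
yel scene ((253.17645263671875, 246.2941131591797), (14.74887752532959, 28.125768661499023), 59.036251068115234) 329.0
yel scene ((224.0, 232.0), (12.0, 8.0), 90.0) 77.5
(array([545.2, 265.9, 104.3]), np.float64(4.481599407365697))
[[545.8 289.1 116. ]
 [559.1 285.  116. ]
 [543.8 241.6 116. ]
 [530.6 245.8 116. ]]
red [314.  203.5] 48.5 [560.6  41.8  18.5]
red [329.  205.5] 48.0 [551.4   7.6  18.5]
```

Measured card grip (479,287,104), rack distance 69 mm to the cover's grip ✓. Red pad midpoint (556,25), pad spacing 35.4 mm ✓. I'll lift first to cross the lamp arm.

Emit:
{"name": "send_rows", "arguments": {"rows": [[[0,0,-5,0,0,0],[0,0,-10,0,0,0],[0,0,-15,0,0,0],[0,0,-20,0,0,0],[0,0,-25,0,0,0],[0,0,-30,0,0,0],[0,0,-35,0,0,0],[0,0,-40,0,0,0],[0,0,-45,0,0,0],[0,0,-45,0,0,0]]], "grip": 80}}

```text
clock: 1.1
eef_pos: [199.1, -593.6, 720.2]
tool_rot: [3.09, 0.0, 0.324]
force: [-0.2, -0.2, 0.7]
width: 58.7
gripper_force: 0.0
```

Emit:
{"name": "send_rows", "arguments": {"rows": [[[3.6,-2.9,-1,0,0,-0.09],[7.2,-5.8,-2,0,0,-0.18],[10.8,-8.8,-3,0,0,-0.27],[14.4,-11.7,-4,0,0,-0.36],[18,-14.6,-4,0,0,-0.45],[21.6,-17.5,-4,0,0,-0.54],[25.2,-20.4,-4,0,0,-0.63],[28.8,-23.4,-4,0,0,-0.72],[32.4,-26.3,-4,0,0,-0.81],[36,-29.2,-4,0,0,-0.9]]]}}

```text
clock: 2.1
eef_pos: [448.0, -199.9, 742.2]
tool_rot: [3.116, 0.036, 1.227]
force: [0.7, -1.0, 0.1]
width: 58.7
gripper_force: 0.0
```

Emit:
{"name": "send_rows", "arguments": {"rows": [[[4.6,-1.4,0,0,0,0],[9.2,-2.7,0,0,0,0],[13.8,-4.1,0,0,0,0],[18.4,-5.4,0,0,0,0],[23,-6.8,0,0,0,0],[27.7,-8.2,0,0,0,0],[32.3,-9.5,0,0,0,0],[36.9,-10.9,0,0,0,0],[41.5,-12.2,0,0,0,0],[46.1,-13.6,0,0,0,0]]]}}

```text
clock: 3.1
eef_pos: [476.6, 279.1, 721.3]
tool_rot: [3.115, 0.039, 1.223]
force: [1.0, -0.8, -0.7]
width: 58.6
gripper_force: 0.0
```

```bash
cat >> h.py <<'E'
from scipy.spatial.transform import Rotation as R
def rot(s): return R.from_euler("xyz",s["tool_rot"])
def move(s,p,yaw):
    "shift (cm) and rotvec in tool axes to reach world p, tool down at yaw"
    r=rot(s); g=R.from_euler("xyz",[np.pi,0,yaw])
    return np.r_[r.inv().apply(np.array(p)-s["eef_pos"])/10,(r.inv()*g).as_rotvec()]
E
python3 - <<'E'
from cell import ctrl;from h import *
np.set_printoptions(precision=3,suppress=True)
s=ctrl.read_state();print(s["eef_pos"],s["tool_rot"],s["qpos"]);print(move(s,[475,280,300],1.23))
E
```

```text
[476.633 279.149 721.35 ] [3.115 0.039 1.223] [-0.438  0.376 -0.33   0.824  0.176  1.978 -1.027]
[ 1.678 -1.302 42.082  0.026  0.039 -0.006]
```

Emit:
{"name": "send_rows", "arguments": {"rows": [[[0.2,-0.1,4.7,0,0.01,0],[0.4,-0.3,9.4,0.01,0.02,0],[0.6,-0.4,14,0.02,0.03,0],[0.8,-0.6,18.7,0.026,0.039,0],[1,-0.7,23.4,0.026,0.039,0],[1.1,-0.8,28,0.026,0.039,0],[1.3,-1,32.7,0.026,0.039,0],[1.5,-1.1,37.4,0.026,0.039,0],[1.7,-1.3,42,0.026,0.039,0],[1.7,-1.3,42,0.026,0.039,0]]]}}

```text
clock: 4.1
eef_pos: [472.2, 276.7, 296.0]
tool_rot: [-3.134, 0.01, 1.225]
force: [-0.9, -1.0, 0.4]
width: 58.7
gripper_force: 0.0
```

```bash
python3 - <<'E'
from cell import ctrl;from h import *
import pickle
np.set_printoptions(precision=3,suppress=True)
s=ctrl.read_state();i=ctrl.get_image("wrist");pickle.dump((s,i),open("w1.pkl","wb"));cv2.imwrite("pics/w1.png",i["pixels"][:,:,::-1])
print(s["eef_pos"],s["tool_rot"],s["qpos"],i["mount"])
E
```

```text
[472.152 276.688 295.976] [-3.134  0.01   1.225] [-0.369  0.509 -0.316  1.801  0.198  0.874 -1.123] [[ -0.001   0.962   0.271  69.177]
 [  1.      0.      0.001  -0.252]
 [  0.      0.271  -0.962 -69.883]
 [  0.      0.      0.      1.   ]]
```

View pics/w1.png

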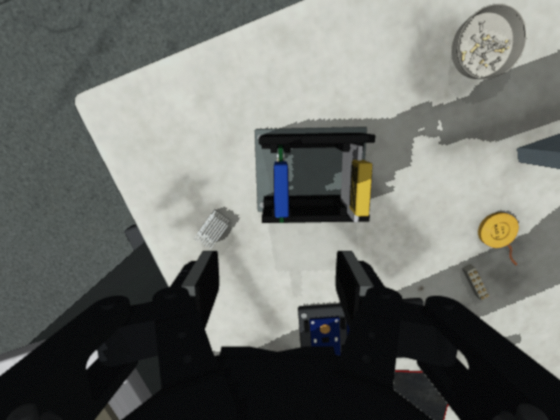

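The wrist view shows the blue bar upright at about (281,190) and the yellow one at (363,190), both standing in the rack.

```bash
cat >> h.py <<'E'
def TW(s,i):
    T=np.eye(4);T[:3,:3]=rot(s).as_matrix();T[:3,3]=s["eef_pos"];return T@i["mount"]
E
python3 - <<'E'
from h import *;import pickle
np.set_printoptions(precision=1,suppress=True)
s,i=pickle.load(open("w1.pkl","rb"));T=TW(s,i)
P={}
for n,lo,hi,box in(("blue",(105,120,60),(125,255,255),(262,140,300,235)),("yel",(18,120,80),(35,255,255),(340,145,385,230))):
    k=blobs(i,box,lo,hi)[0];r=cv2.minAreaRect(k);print(n,r)
    p=np.array([onz(i,q,116,T)[:2] for q in cv2.boxPoints(r)]);print(p,p.mean(0))
    e=np.diff(np.r_[p,p[:1]],axis=0);L=np.linalg.norm(e,axis=1);j=L.argmax();P[n]=p.mean(0)
    print(L,"bar ang",np.degrees(np.arctan2(e[j,1],e[j,0]))%180)
v=P["yel"]-P["blue"];print(np.linalg.norm(v),np.degrees(np.arctan2(v[1],v[0])))
E
```

```text
blue ((281.0, 189.5), (55.0, 14.0), 90.0)
[[481.3 313.9]
 [492.1 310. ]
 [476.4 265.2]
 [465.  269.3]] [478.7 289.6]
[11.5 47.5 12.2 47.5] bar ang 69.97731230913689
yel ((361.41461181640625, 188.76829528808594), (18.883790969848633, 54.66360855102539), 6.340191841125488)
[[526.7 249.2]
 [544.3 292.5]
 [558.3 285.6]
 [541.4 241.9]] [542.7 267.3]
[46.7 15.6 46.9 16.5] bar ang 68.92054811632987
67.76349461479504 -19.224816833432577
```

```bash
python3 - <<'E'
from cell import ctrl;from h import *
np.set_printoptions(precision=3,suppress=True)
s=ctrl.read_state();print(s["eef_pos"],s["tool_rot"]);print(move(s,[479,289,220],1.222))
E
```

```text
[474.155 278.239 299.662] [-3.139  0.004  1.224]
[ 1.208  0.114  7.961 -0.003  0.004  0.002]
```

Emit:
{"name": "send_rows", "arguments": {"rows": [[[0.4,0.05,2.7,0,0,0],[0.8,0.1,5.3,0,0,0],[1.2,0.1,8,0,0.003,0],[1.2,0.1,8,0,0.003,0],[1.2,0.1,8,0,0.003,0],[1.2,0.1,8,0,0.003,0]]]}}

```text
clock: 4.75
eef_pos: [482.6, 291.4, 225.1]
tool_rot: [3.137, -0.009, 1.224]
force: [-0.5, 0.9, 0.3]
width: 58.4
gripper_force: 0.0
```

```bash
python3 - <<'E'
from cell import ctrl;from h import *
np.set_printoptions(precision=3,suppress=True)
s=ctrl.read_state();print(s["eef_pos"],s["tool_rot"],s["force"],s["width"]);print(move(s,[479,289,158],1.222))
i=ctrl.get_image("wrist");T=TW(s,i);k=blobs(i,(150,60,400,420),(105,120,60),(125,255,255))
for c in k[:3]:
    r=cv2.minAreaRect(c);p=np.array([onz(i,q,116,T)[:2] for q in cv2.boxPoints(r)]);print(r,p.mean(0),p)
E
```

```text
[482.59  291.432 225.072] [ 3.137 -0.009  1.224] [-0.504  0.859  0.319] 58.357203167726205
[-0.411 -0.289  6.702  0.005 -0.009  0.002]
((271.5, 241.5), (19.0, 71.0), 0.0) [478.875 290.696] [[464.681 270.205]
 [481.702 315.33 ]
 [492.695 311.331]
 [476.42  265.917]]
```

Emit:
{"name": "send_rows", "arguments": {"rows": [[[0.05,0,2,0,0,0],[0.1,0,4,0,0,0],[0.1,0,5.5,0,0,0],[0.1,0,6.2,0,0,0],[0.1,0,6.2,0,0,0],[0.1,0,6.2,0,0,0],[0.1,0,6.2,0,0,0],[0.1,0,6.2,0,0,0]]]}}

```text
clock: 5.6
eef_pos: [482.6, 292.2, 161.5]
tool_rot: [3.138, -0.007, 1.224]
force: [0.0, 0.9, -0.8]
width: 58.5
gripper_force: 0.0
```

```bash
python3 - <<'E'
from cell import ctrl;from h import *
np.set_printoptions(precision=3,suppress=True)
s=ctrl.read_state();i=ctrl.get_image("wrist");cv2.imwrite("pics/w2.png",i["pixels"][:,:,::-1])
for _ in range(2):
  print(s["eef_pos"],s["tool_rot"],s["force"],s["qd"]);print(move(s,[479,290,158],1.222));s=ctrl.read_state()
E
```

```text
[482.603 292.23  161.525] [ 3.138 -0.007  1.224] [ 0.04   0.852 -0.769] [-0.001  0.003  0.001  0.004 -0.    -0.002  0.001]
[-0.335 -0.264  0.349  0.004 -0.007  0.002]
[482.494 292.181 161.359] [ 3.138 -0.007  1.224] [0.59  0.654 0.065] [-0.001  0.005  0.     0.002  0.001 -0.002 -0.001]
[-0.326 -0.256  0.333  0.003 -0.007  0.002]
```

View pics/w2.png

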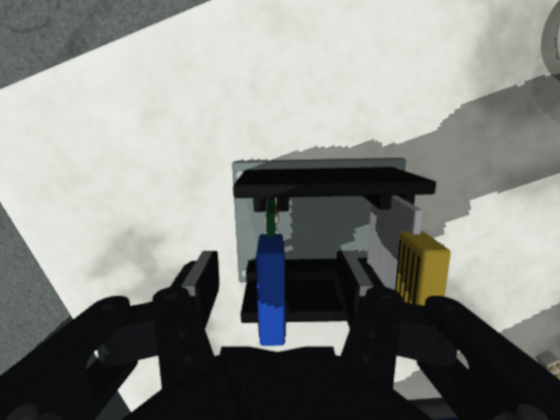

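The bar at (271,290) sits between the fingers (215 and 345), about 3 mm left of the middle. I'll correct that and close.

Emit:
{"name": "send_rows", "arguments": {"rows": [[[-0.2,-0.3,0.2,0.003,-0.007,0],[-0.2,-0.3,0.2,0.003,-0.007,0],[-0.2,-0.3,0.2,0.003,-0.007,0],[-0.2,-0.3,0.2,0.003,-0.007,0]]]}}

```text
clock: 6.05
eef_pos: [478.7, 291.2, 158.7]
tool_rot: [-3.141, 0.001, 1.224]
force: [-1.2, -0.1, -0.8]
width: 59.0
gripper_force: 0.0
```

Emit:
{"name": "send_rows", "arguments": {"rows": [[[0,0,0,0,0,0],[0,0,0,0,0,0],[0,0,0,0,0,0],[0,0,0,0,0,0],[0,0,0,0,0,0],[0,0,0,0,0,0],[0,0,0,0,0,0],[0,0,0,0,0,0]]], "grip": 255}}

```text
clock: 6.85
eef_pos: [478.8, 291.2, 158.8]
tool_rot: [-3.142, 0.001, 1.224]
force: [0.1, -0.3, 2.3]
width: 10.6
gripper_force: 59.3
```

Emit:
{"name": "send_rows", "arguments": {"rows": [[[0,0,-0.5,0,0,0],[0,0,-1.3,0,0,0],[0,0,-2.1,0,0,0],[0,0,-2.9,0,0,0],[0,0,-3.7,0,0,0],[0,0,-4.5,0,0,0],[0,0,-6,0,0,0],[0,0,-8,0,0,0],[0,0,-10,0,0,0],[0,0,-10,0,0,0]]]}}

```text
clock: 7.85
eef_pos: [479.6, 292.4, 261.5]
tool_rot: [3.139, -0.004, 1.224]
force: [0.2, 0.8, -0.4]
width: 11.0
gripper_force: 59.0
```

```bash
python3 - <<'E'
from cell import ctrl;from h import *
import pickle
np.set_printoptions(precision=3,suppress=True)
s=ctrl.read_state();i=ctrl.get_image("wrist");c=ctrl.get_image("scene");t=ctrl.get_image("top")
pickle.dump((s,i,c,t),open("w3.pkl","wb"))
print(s["eef_pos"],s["tool_rot"],s["force"],s["width"],s["gripper_force"],s["qd"])
a=cv2.resize(c["pixels"][130:330,180:400],(660,600),interpolation=cv2.INTER_CUBIC)
cv2.imwrite("pics/s3.png",a[:,:,::-1])
cv2.imwrite("pics/w3.png",i["pixels"][:,:,::-1])
E
```

```text
[479.65  292.375 261.537] [ 3.139 -0.004  1.224] [ 0.206  0.75  -0.405] 11.021099476387246 59.03765022754669 [-0.005  0.042  0.013  0.04   0.011 -0.038 -0.009]
```

View pics/s3.png

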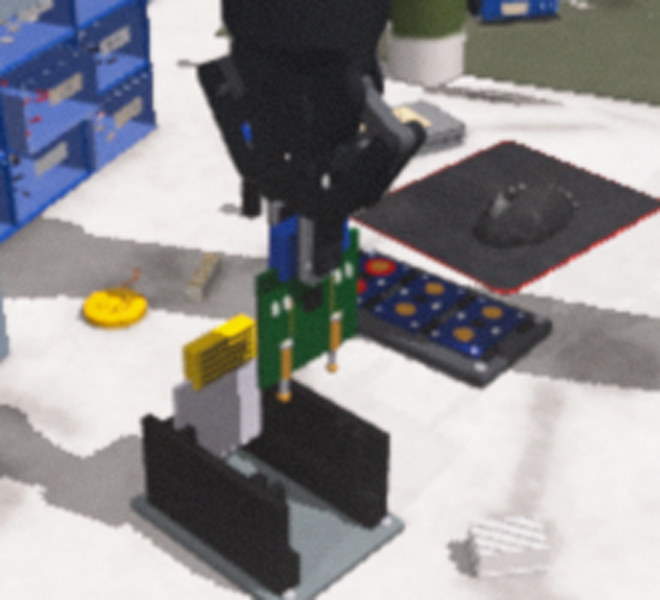

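View pics/w3.png

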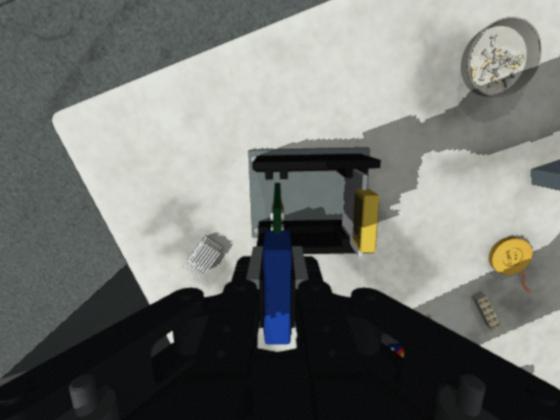

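The card is out and held upright. In the scene crop the pins hang free at (285,397) and (333,367), and the cover is still in its slot. Now I'll move over the red module.

Emit:
{"name": "send_rows", "arguments": {"rows": [[[-1,0.7,0,0,0,0],[-3.5,2.5,0,0,0,-0.01],[-7,5.1,0,0,0,-0.03],[-11,8,0,0,0,-0.05],[-15,10.9,1,0,0,-0.07],[-18.5,13.4,2,0,0,-0.084],[-21,15.3,3,0,0,-0.084],[-22.4,16.3,4,0,0,-0.084],[-22.4,16.3,4,0,0,-0.084],[-22.4,16.3,4,0,0,-0.084]]]}}

```text
clock: 9.0
eef_pos: [555.2, 26.5, 218.3]
tool_rot: [-3.139, -0.0, 1.309]
force: [-0.1, 0.6, -0.7]
width: 11.1
gripper_force: 58.8
```

```bash
python3 - <<'E'
from cell import ctrl;from h import *
import pickle
np.set_printoptions(precision=3,suppress=True)
c=ctrl.get_image("scene");t=ctrl.get_image("top");t=ctrl.get_image("top");s=ctrl.read_state();i=ctrl.get_image("wrist")
pickle.dump((s,i,c,t),open("w4.pkl","wb"))
print(s["eef_pos"],s["tool_rot"],s["force"],s["width"],s["gripper_force"],s["qd"])
a=cv2.resize(c["pixels"][150:290,260:400],(500,500),interpolation=cv2.INTER_CUBIC)
b=cv2.resize(i["pixels"],(560,420))[:, 130:430]
o=np.zeros((500,800,3),np.uint8);o[:,:500]=a;o[:420,500:]=b
cv2.imwrite("pics/s4.png",o[:,:,::-1])
E
```

```text
[555.677  27.654 219.31 ] [-3.141 -0.001  1.311] [-1.191  1.877 -0.34 ] 10.837089800091228 58.84625494480133 [ 0.001 -0.005  0.006 -0.002  0.002  0.002  0.002]
```

View pics/s4.png

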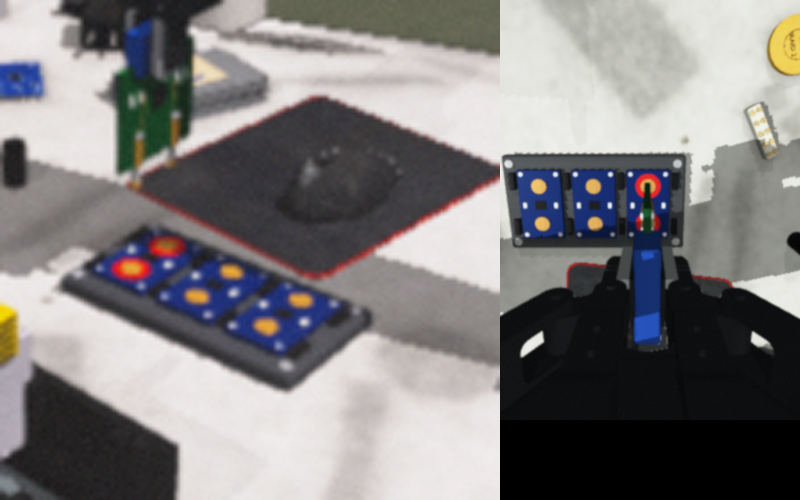

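The scene crop shows the pin tips at crop (136,183) and (172,162), above and behind the red pads in the view. The wrist half shows the near red pad fully, at wrist px (277,186), with the card lined up on it.

```bash
python3 - <<'E'
from h import *;import pickle
np.set_printoptions(precision=1,suppress=True)
s,i,c,t=pickle.load(open("w4.pkl","rb"));T=TW(s,i);r=rot(s)
tl=lambda p:r.inv().apply(p-s["eef_pos"])
for n,lo,hi in(("gold",(8,90,120),(28,255,255)),):
    for k in blobs(i,(130,160,320,240),lo,hi,20):
        p=onz(i,cen(k),18.5,T);print(n,cen(k),cv2.contourArea(k),p,"tool",tl(p))
h=cv2.cvtColor(i["pixels"],cv2.COLOR_RGB2HSV)
k=blobs(i,(255,165,300,205),(0,120,90),(8,255,255),20)+blobs(i,(255,165,300,205),(172,120,90),(180,255,255),20)
for q in k: 
    p=onz(i,cen(q),18.5,T);print("ring",cv2.boundingRect(q),p,"tool",tl(p))
k=blobs(i,(240,230,320,360),(105,120,60),(125,255,255),100)[0]
print("bar",cv2.minAreaRect(k))
p=np.array([onz(i,q,s["eef_pos"][2]-42.7,T) for q in cv2.boxPoints(cv2.minAreaRect(k))]);print(tl(p),tl(p).mean(0))
for u in((298.1,201.2),(308.2,195.4)):
    p=onz(c,u,s["eef_pos"][2]-144.7);print("pin",p,tl(p))
for q in blobs(c,(285,210,315,235),(0,130,90),(8,255,255),10)+blobs(c,(285,210,315,235),(172,130,90),(180,255,255),10):
    p=onz(c,cen(q),18.5);print("scene ring",cv2.contourArea(q),p,tl(p))
E
```

```text
gold [168. 186.] 153.0 [463.2  68.5  18.5] tool [ 15.6 -99.8 200.8]
gold [223.3 185.8] 151.5 [512.   55.7  18.5] tool [ 15.8 -49.3 200.8]
gold [172.2 223.3] 139.5 [454.5  33.7  18.5] tool [-20.2 -99.3 200.8]
gold [225. 223.] 133.5 [502.8  21.2  18.5] tool [-19.9 -49.4 200.8]
gold [277.6 185.2] 95.5 [560.1  43.5  18.5] tool [ 16.4   0.3 200.8]
ring (267, 175, 22, 23) [560.   43.2  18.5] tool [ 16.1   0.2 200.8]
ring (266, 174, 25, 24) [560.4  43.1  18.5] tool [ 16.1   0.7 200.8]
bar ((279.5, 287.0), (114.0, 35.0), 90.0)
[[ 29.2  -6.2  42.7]
 [ 29.2   7.7  42.7]
 [-24.4   8.6  42.7]
 [-24.4  -6.9  42.7]] [ 2.4  0.8 42.7]
pin [558.1  37.5  74.6] [ 10.   -0.1 144.7]
pin [548.6   3.6  74.6] [-25.2  -0.7 144.7]
```

Emit:
{"name": "send_rows", "arguments": {"rows": [[[0,0,1,0,0,0],[-0.1,0.03,2,0,0,0],[-0.1,0.03,3,0,0,0],[-0.1,0.03,4,0,0,0],[-0.1,0.03,4.4,0,0,0],[-0.1,0.03,4.4,0,0,0],[-0.1,0.03,4.4,0,0,0],[-0.1,0.03,4.4,0,0,0]]]}}

```text
clock: 10.0
eef_pos: [556.2, 24.1, 175.2]
tool_rot: [3.141, 0.001, 1.308]
force: [0.2, 0.1, -0.8]
width: 11.0
gripper_force: 58.9
```

```bash
python3 - <<'E'
from cell import ctrl;from h import *
import pickle
np.set_printoptions(precision=2,suppress=True)
c=ctrl.get_image("scene");s=ctrl.read_state();i=ctrl.get_image("wrist")
pickle.dump((s,i,c),open("w5.pkl","wb"))
print(s["eef_pos"],s["tool_rot"],s["force"],s["qd"])
F=[]
for k in range(5):
    F.append(ctrl.read_state()["force"]);ctrl.get_image("top")
print(np.mean(F,0),np.std(F,0))
a=cv2.resize(c["pixels"][180:250,265:365],(800,560),interpolation=cv2.INTER_CUBIC)
cv2.imwrite("pics/s5.png",a[:,:,::-1])
r=rot(s);tl=lambda p:r.inv().apply(p-s["eef_pos"])
for u in((297,225),(306.8,218.6)): print("scene ring",tl(onz(c,u,18.5)))
E
```

```text
[556.14  24.09 175.26] [3.14 0.   1.31] [ 0.84  0.54 -0.86] [-0. -0. -0.  0.  0.  0.  0.]
[ 0.11  0.74 -0.96] [0.31 0.36 0.46]
scene ring [ 19.37  -4.48 156.75]
scene ring [-16.32  -4.28 156.77]
```

View pics/s5.png

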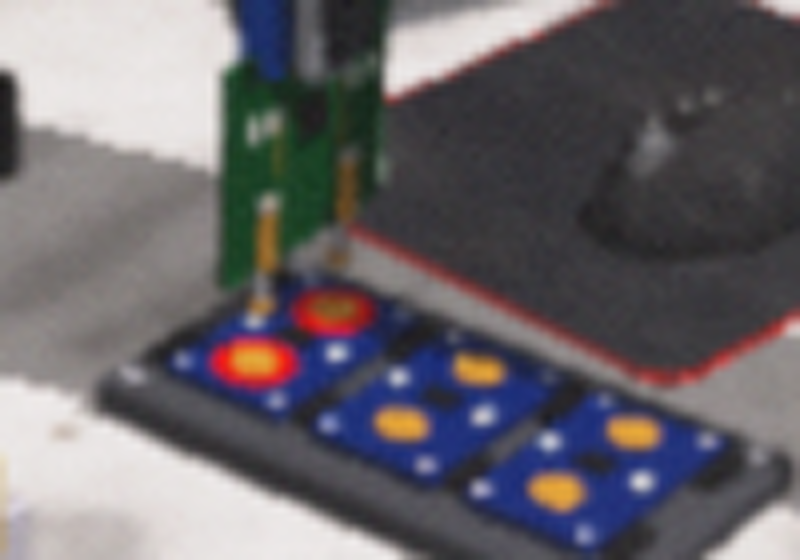

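The tips at crop (260,312) and (335,263) lie right above the pads at (255,360) and (332,308). The gap of about 5.5–6 px fits the 12 mm expected. I'll lower it in stages, watching the force.

Emit:
{"name": "send_rows", "arguments": {"rows": [[[0.15,0.05,0.3,0,0,0],[0.2,0.05,0.6,0,0,0],[0.2,0.05,0.9,0,0,0],[0.2,0.05,1.2,0,0,0],[0.2,0.05,1.5,0,0,0],[0.2,0.05,1.5,0,0,0],[0.2,0.05,1.5,0,0,0],[0.2,0.05,1.5,0,0,0]]]}}

```text
clock: 11.15
eef_pos: [556.8, 25.9, 160.1]
tool_rot: [-3.141, 0.001, 1.308]
force: [-1.2, 0.5, 1.5]
width: 10.9
gripper_force: 59.4
```

```bash
cat > f.py <<'E'
from cell import ctrl;from h import *
np.set_printoptions(precision=2,suppress=True)
F=[];M=[];P=[]
for k in range(8):
    s=ctrl.read_state();F.append(s["force"]);M.append(s["torque"]);P.append(s["eef_pos"]);ctrl.get_image("top")
print(np.mean(F,0),np.std(F,0),np.mean(M,0),np.mean(P,0),s["tool_rot"],s["clock"])
E
python3 f.py
```

```text
[-1.02  0.27  2.5 ] [0.32 0.27 0.57] [0.08 0.24 0.02] [556.83  25.89 159.98] [-3.14  0.    1.31] 11.5
```

Total spring force is about 3.5 N, which is 3.6 mm pushed in (3.2 mm by geometry). It needs 2.5 mm more.

Emit:
{"name": "send_rows", "arguments": {"rows": [[[0,0,0.12,0,0,0],[0,0,0.25,0,0,0],[0,0,0.25,0,0,0],[0,0,0.25,0,0,0],[0,0,0.25,0,0,0]]]}}

```text
clock: 12.05
eef_pos: [556.9, 25.9, 157.4]
tool_rot: [-3.141, 0.001, 1.308]
force: [-1.3, 0.4, 3.1]
width: 11.0
gripper_force: 59.6
```

```bash
python3 f.py; python3 - <<'E'
from cell import ctrl;from h import *
c=ctrl.get_image("scene");a=cv2.resize(c["pixels"][180:250,265:365],(800,560),interpolation=cv2.INTER_CUBIC)
cv2.imwrite("pics/s6.png",a[:,:,::-1])
E
```

```text
[-1.02  0.55  3.65] [0.33 0.22 0.4 ] [ 0.15  0.27 -0.02] [556.86  25.89 157.37] [-3.14  0.    1.31] 12.4
```

View pics/s6.png

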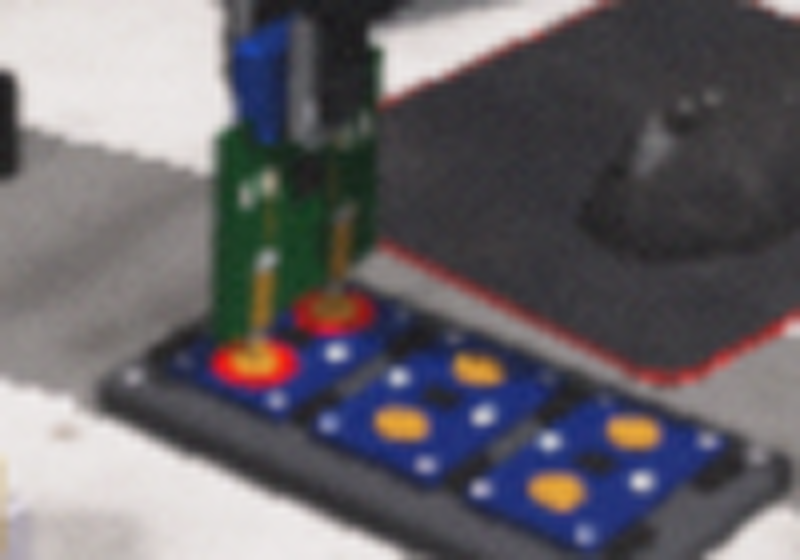

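Both pins stand in the gold pads, at (255,355) and (333,305). The force is about 4.6 N, so roughly 6 mm each, and the pose is steady. I'll hand it in.

```bash
python3 -c "
from cell import ctrl
print(ctrl.finish_job())"
```

```text
the job is handed in; nothing more can be done
None
```

The job is handed in at about 12.5 s: the gripper holds the test card steady with both pins on the red-ringed pads, about 4.6 N in total, which puts each spring near half-way (about 6 of 12 mm).

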